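# Hold the nipple hopper's gate half open for inspection

## Task

I want to look down into the throat of the empty spoke-nipple hopper: lift its loose lid off by the knob and set it down gently, flat and knob up, in the middle of the rubber mat, and let go of it. Then slide the hopper's sprung gate by its upright handle to half of its travel (handle level with the middle one of the three marks), never running it all the way out to its stop, and finish while still holding it there steadily against the spring. Leave everything else on the bench where it is.

Things in the scene. Friction and masses are not known exactly. Their poses are not given: they have to be found in the camera images.
- hopper: Hopper, fixed: grey base 150 x 140 mm with an upright round open aluminium canister (120 mm outside, rim 105 mm above the bench, wall 4 mm). A low straight gate track, 74 mm wide, 30 mm high, runs from it along the hopper's own -x axis (roughly towards the robot), ending 225 mm from the canister's axis; only the gate's handle stands up from it. Origin: canister's axis, bench height; z up.
- lid: Loose aluminium lid, about 0.25 kg: a disc 125 mm across, 6 mm thick, with a centring flange beneath (104 mm wide, 8 mm deep) and a black knob on top. Origin: centre of the flange's underside, on which it lies when put down; disc's top 14 mm higher; z up. On the hopper its origin is 97 mm above the bench, the flange 8 mm down in the 112 mm mouth, 4 mm clear all round.
- lid_knob (a point): Centre of the top of the lid's knob, 48 mm above the lid's origin, 34 mm above the disc. The knob is a cylinder 28 mm in diameter from 22 to 48 mm above the lid's origin, on a 16 mm neck.
- mat: Flat black rubber mat, 180 x 180 x 4 mm, fixed on the bench on the other side from the hopper. Origin: centre of its underside, at bench height; the top is 4 mm higher; z up.
- gate (a joint): Travel of the gate in m: 0 closed (where its spring keeps it), 0.030 half, 0.060 fully out at the stop. Grows as the handle moves along the hopper's -x axis, away from the canister. The spring pushes it shut with about 3 N at 0, 10.5 N at half, 18 N at the stop, and shuts it again as soon as it is let go.
- gate_handle (a point): Centre of the top edge of the gate's upright steel handle, 110 mm above the bench: a flat tab 12 mm thick along the slide direction, 30 mm wide across it, standing free from 36 to 110 mm above the bench. Closed, it is 130 mm from the canister's axis along the hopper's -x (64 mm clear of the canister); at half travel 160 mm, fully out 190 mm.
- half_mark (a point): Middle of the track, 160 mm from the canister's axis, 30 mm above the bench, level with the middle (broader) one of the three white marks across each rail: the handle's middle is right above it at half travel. The other marks are at closed and fully out.
- bearing: Bystander: steel ball bearing, 56 mm across, 16 mm high, lying flat in front of the mat (robot's side). Origin: centre of its underside.
- nipple_cup: Bystander: open steel cup, 60 mm across, 50 mm high, just behind the mat. Origin: centre of its underside.
- oil_can: Bystander: dark steel can, 52 mm across, 100 mm high, standing behind the hopper. Origin: centre of its underside.
- wrench: Bystander: open-ended wrench, 170 mm long, lying at the left of the bench.
- screwdriver: Bystander: screwdriver, 190 mm long, lying at the right of the bench.
- hub: Bystander: aluminium wheel hub, 124 mm across, 100 mm high, standing at the right. Origin: centre of its underside.
- mug: Bystander: white mug, 80 mm across, 90 mm high, at the left. Origin: centre of its underside.
Mind the look-alikes: they are no part of the job. Leave any blue look-alike of the lid alone.

How it is judged:
On the way, in this order (a step that is already met when the one before it is completed fails the run):
1. the lid is lifted clear of the hopper (z of lid in the frame of hopper above 0.115 m and contact force between lid and the fingers above 0.5 N), for 0.1 s.
2. the lid lies flat on the mat, knob up, let go (x of lid in the frame of mat between -0.06 and 0.06 m and y of lid in the frame of mat between -0.06 and 0.06 m and z of lid in the frame of mat between -0.002 and 0.009 m and angle between lid's own z axis and vertical below 0.12 rad and contact force between lid and the arm below 0.1 N and contact force between lid and the fingers below 0.1 N and linear speed of lid below 0.03 m/s), for 0.2 s.
3. the gate is held at half travel (value of joint gate between 0.024 and 0.036 m and velocity of joint gate between -0.02 and 0.02 m/s and (contact force between gate and the fingers above 5 N or contact force between gate and the arm above 5 N)), for 0.3 s.
At the end, for the whole second after the job is handed in: The gate is held by the robot (at least 5 N of contact) at 24 to 36 mm of its 60 mm travel and steady, while the lid lies at rest, untouched, flat and knob up (within 0.12 rad) on the mat, its centre within 60 mm of the mat's centre along each of the mat's sides (all of step 2 and all of step 3); the arm keeps its last pose, push and grip.
It fails at once if the gate is run out to its stop (beyond 55 mm of 60) (value of joint gate above 0.055 m).
It fails at once if the lid is dropped (falls freely faster than 0.5 m/s) (linear speed of lid above 0.5 m/s and contact force between lid and the fingers below 0.1 N).
It fails at once if a bystander is moved by more than 30 mm (distance of any of bearing, nipple_cup, oil_can, wrench, screwdriver, hub, mug from where it was at the start of the episode above 0.03 m).
It also fails if it takes over 56 s, if anything falls off the work surface, if the arm or the gripper's body presses on something with over 40 N, if the wrist force passes 120 N, or if a joint passes its speed limit or range.

## Robot

A 7-joint arm with a two-finger parallel gripper is mounted at the origin on the work surface. World frame = base frame: x ahead of the robot, y to its left, z up, the work surface at z = 0. Lengths are in m, angles in rad, forces in N, time in s.
With the tool pointing down it reaches from about 0.4 to 0.875 m from the base axis. Payload 19.3 kg.
Tool frame: the origin (TCP) lies midway between the tips of the shut fingers; the grasp point (between the pads) lies 19 mm behind it; z points along the fingers, y is the line along which they close (so a half turn about z gives the same grasp; the last joint's range is limited). The gripper opens to 85 mm and grips with 20 to 120 N. Pads are 22 mm wide; open, the fingers measure 114 mm over their backs; the gripper's body (76 mm by 85 mm) begins 54 mm behind the grasp point. The pads swing forward as they close: fully open they stand 13 mm farther back than shut.
Start: joints at [-1.181, 0.521, -0.036, 1.599, 0.021, 1.021, -0.113], TCP at [0.277, 0.56, 0.231] pointing down, gripper open.
Joint ranges: [-2.91, 2.91], [-0.3, 2.13], [-1.5, 1.42], [0.17, 2.43], [-1.26, 4.41], [0.16, 1.93], [-2.52, 2.52]. Speed limits (rad/s): [1.89, 1.89, 2.39, 2.39, 3.01, 3.01, 3.01].

## Interface

Orientations are given as [roll, pitch, yaw] about the fixed x, y, z axes, in that order (R = Rz(yaw) Ry(pitch) Rx(roll)).
In Python, from workcell import * gives the robot as it stands.
- The arm moves only by the shell command python3 -m creep 'ROWS' [FORCE]. ROWS is JSON, a list that holds one entry, the list of rows, each a list of 7 numbers: the closure, from -1 (fully open) to 1 (shut), then the shift along the tool's x, y, z in m, then the turn, a rotation vector about the tool's x, y, z in degrees. A call has 1 to 10 rows; each row shifts and turns the commanded pose from where the row before left it, along the tool's axes as they then stand; what a row does not reach is not made up. A row lasts 1/10 s, in which the tool goes at most 50 mm and 8.59 degrees, less where a joint would pass 70% of its speed; a pose out of reach is approached as far as the arm can. A call is refused whole if a number of a shift passes 0.05 or a number of a turn 8.59, either way. A call with a gripper value outside its range is refused whole. The fingers move at their own pace and stop on an object; FORCE is the grip in N (left out, the last holds). Time passes only in rows, so rows that do not move let the fingers close. It gives the time, the measured TCP pose, the force, the opening and the grip force at its end, in the units of the state.
- observe(): the state, without advancing time (a new reading comes with each control period).
- grab_frame(name): name is "scene" or "top" or "wrist"; returns a dict with "image" (400x640x3 uint8, red, green, blue), "range_z" (400x640 float32, m along the optical axis (not along the pixel's ray), 0 where there is no reading), "fx", "fy", "cx", "cy" (pixels), "R" (3x3) and "t" (3): a world point X has camera coordinates R X + t; the wrist camera has in their place "T_tool_cam" (4x4, takes a point from camera to tool coordinates, whose origin is the TCP and whose axes are the flange's). Camera axes: x right, y down, z forward; pixel columns grow to the right and rows downward; lengths in m; the calibration is good to about 2 mm. A picture is of the moment at which its call begins: read the wrist's pose just before it.
- job_done(): hands the job in; it is judged then, once.
Trained networks look in a picture, given as the dict that the camera call returned (one of the last four; its "shot" number tells which), for a name from the list of things; names that differ only in an ending like _2 or _b are one class to them, and where a whole thing is asked for, a point or a joint stands for the part that bears it (a point fixed in the world has none). Each returns a list of dicts, best first, with "confidence" (0 to 1); they miss things now and then, are a little off and sometimes report something else, mostly with a low value. They report only what shows in the picture. A call takes as long as a camera call. They do not tell look-alikes from the thing itself.
- find_in(picture, thing): "extent" ([centre column, centre row, width, height] in pixels, round what is visible of it).
- outline_of(picture, thing): "region" (400x640 bool, what is visible of it) and "extent" ([centre column, centre row, width, height] in pixels, round what is visible of it).
- tip_of(picture, thing): "position" ([column, row] in pixels: a listed point, or the origin of a listed thing).
The state is a dict: "clock": time; "qpos": joint angles; "qd": joint speeds; "joint_efforts": joint torques, N m; "position": TCP position; "tool_rot": TCP orientation; "force": force on the tool from outside, world axes, zero at the start; "moment": the same for the moment, N m; "grip_width": finger opening in m; "finger_force": force on a finger pad.
Only numpy, scipy, OpenCV 4.12 (cv2) and the standard library are available. Lean on these libraries where they do the work, as an engineer would, in place of code of your own. Each camera call takes 0.05 s, during which the arm holds its last target. There are 200 camera calls.

## Working session

There is one attempt and no reset: what is moved stays moved. The work goes in short steps, Python scripts to look and compute and a shell command to move; the robot and the scene stay as the last step left them, time stands still between calls to the robot, and variables do not carry over. Pictures are saved under pics/ and viewed, at most 10 in all, crops included, and the job is handed in when it is done.

```bash
mkdir -p pics; cat > h.py <<'E'
from workcell import *
import numpy as np, cv2
def back(p,u,v,z):
    c=np.array([(u-p['cx'])/p['fx']*z,(v-p['cy'])/p['fy']*z,z]); return p['R'].T@(c-p['t'])
def ray(p,u,v):
    d=p['R'].T@np.array([(u-p['cx'])/p['fx'],(v-p['cy'])/p['fy'],1]); return -p['R'].T@p['t'],d
def atz(p,u,v,z):
    o,d=ray(p,u,v); return o+d*(z-o[2])/d[2]
def tri(p,a,q,b):
    o1,d1=ray(p,*a);o2,d2=ray(q,*b)
    s=np.linalg.lstsq(np.c_[d1,-d2],o2-o1,rcond=None)[0]
    x,y=o1+s[0]*d1,o2+s[1]*d2; return (x+y)/2,np.linalg.norm(x-y)
def wr():
    s=observe();p=grab_frame('wrist')
    from scipy.spatial.transform import Rotation as Ro
    T=np.eye(4);T[:3,:3]=Ro.from_euler('xyz',s['tool_rot']).as_matrix();T[:3,3]=s['position']
    W=np.linalg.inv(T@p['T_tool_cam']);p['R']=W[:3,:3];p['t']=W[:3,3];return p
def save(p,n): cv2.imwrite('pics/'+n,p['image'][:,:,::-1])
E
python3 - <<'E'
from h import *
np.set_printoptions(precision=4,suppress=True)
P={n:grab_frame(n) for n in('scene','top')}
s=observe();print(s['clock'],s['position'],s['tool_rot'],s['grip_width'])
cv2.imwrite('pics/a.png',cv2.resize(np.vstack([P['scene']['image'],P['top']['image']])[:,:,::-1],(480,600),interpolation=cv2.INTER_AREA))
save(P['top'],'top.png');save(P['scene'],'scene.png')
for t in('lid_knob','gate_handle','half_mark','hopper','mat','lid'):
    for n,p in P.items():
        for r in tip_of(p,t)[:3]:
            u,v=r['position'];z=p['range_z'][int(v),int(u)]
            print(t,n,np.round(r['position'],1),round(r['confidence'],2),back(p,u,v,z) if z>0 else None)
E
```

```text
0.1 [0.2773 0.5598 0.2308] [-3.1406  0.0001  2.6818] 0.08569391874742788
lid_knob scene [286.  230.2] 0.95 [ 0.6479 -0.1308  0.1421]
lid_knob scene [212.1 224. ] 0.79 [ 0.5075 -0.3055  0.0478]
lid_knob scene [242.9 157.2] 0.76 [ 0.3007 -0.1547  0.0161]
lid_knob top [372.5 302.2] 0.84 [ 0.3264 -0.1505  0.0499]
lid_knob top [267.2 277.5] 0.76 [0.3856 0.1143 0.048 ]
lid_knob top [432.7 225.1] 0.72 [ 0.52   -0.3095  0.0454]
gate_handle scene [285.4 196.1] 0.95 [ 0.5356 -0.093   0.1091]
gate_handle top [350.2 214.7] 0.82 [ 0.5482 -0.0985  0.0292]
half_mark scene [286.5 198.7] 0.64 [ 0.5368 -0.0911  0.0952]
half_mark top [344.5 233.6] 0.66 [ 0.4988 -0.0835  0.0235]
hopper scene [288.8 250. ] 0.9 [ 0.6875 -0.1401  0.1088]
hopper top [359.4 176.7] 0.8 [ 0.6326 -0.1156  0.1135]
mat scene [393.  212.5] 0.83 [0.6509 0.1953 0.0055]
mat top [235.  181.2] 0.91 [0.6434 0.2155 0.0005]
mat top [363.9 168.8] 0.37 [ 0.6447 -0.1232  0.1465]
lid scene [285.4 238.9] 0.76 [ 0.6638 -0.1392  0.1283]
lid scene [248.  164.9] 0.6 [ 0.3482 -0.1503  0.0358]
lid scene [330.2 154.5] 0.57 [0.3939 0.1042 0.0128]
lid top [373.2 297.3] 0.88 [ 0.3383 -0.1525  0.0495]
lid top [423.9 230.6] 0.84 [ 0.508  -0.2944  0.0145]
lid top [267.  273.8] 0.82 [0.3941 0.1176 0.0288]
```

View pics/top.png

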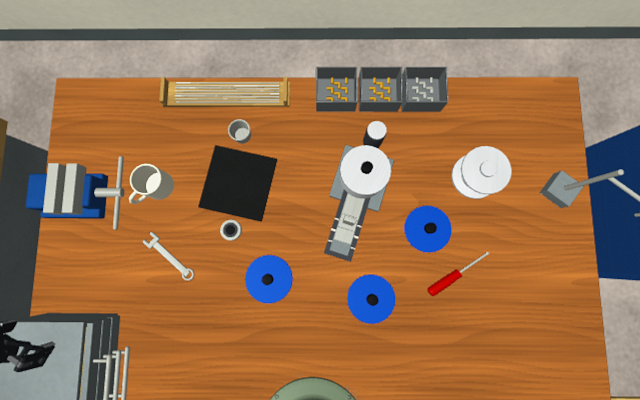

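View pics/scene.png

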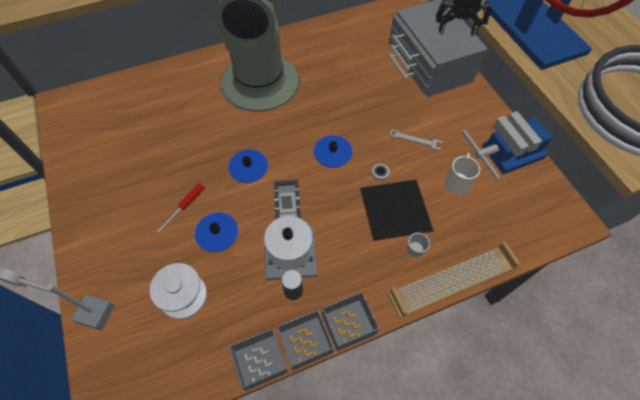

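Top view: the silver lid with a black knob sits on the hopper at about (366,168), which is (287,233) in scene. The blue lids at (268,278), (372,298) and (428,228) are the look-alikes, lying on the bench; the hub is the silver one at (485,170). The mat is centred at about (238,183). The silver lid on the canister fits the description.

```bash
python3 - <<'E'
from h import *
np.set_printoptions(precision=4,suppress=True)
P={n:grab_frame(n) for n in('scene','top')}
T,S=P['top'],P['scene']
cv2.imwrite('pics/crop.png',np.hstack([cv2.resize(T['image'][130:280,310:410],(400,600),interpolation=3),cv2.resize(S['image'][170:320,235:335],(400,600),interpolation=3)])[:,:,::-1])
def blob(p,u,v,r):
    g=p['image'][v-r:v+r,u-r:u+r].max(2)<70; n,l,st,c=cv2.connectedComponentsWithStats(g.astype('u1'))
    i=1+np.argmin([np.hypot(*(c[k]-r))-st[k,4]*.01 for k in range(1,n)]); m=l==i
    yy,xx=np.nonzero(m); z=p['range_z'][v-r:v+r,u-r:u+r][m]
    pts=np.array([back(p,x+u-r,y+v-r,zz) for x,y,zz in zip(xx,yy,z) if zz>0])
    return c[i]+[u-r,v-r],st[i],pts
res={}
for n,p,u,v in(('top',T,366,168),('scene',S,287,233)):
    c,st,pts=blob(p,u,v,11);res[n]=c;top=pts[pts[:,2]>.135]
    print('knob',n,c,st,pts[:,2].max(),top.mean(0),len(top))
print('knob tri',tri(T,res['top'],S,res['scene']))
# lid disc from depth; handle from depth
for n,p,(u0,u1,v0,v1) in(('top',T,(300,420,120,270)),('scene',S,(230,340,170,290))):
    pts=np.array([back(p,x,y,p['range_z'][y,x]) for y in range(v0,v1) for x in range(u0,u1) if p['range_z'][y,x]>0])
    q=pts[(pts[:,2]>.105)&(pts[:,2]<.118)&(pts[:,0]>.57)]; print('disc',n,len(q),q.mean(0),(q.min(0)+q.max(0))/2)
    q=pts[(pts[:,2]>.045)&(pts[:,2]<.125)&(pts[:,0]<.56)&(pts[:,0]>.4)]; print('handle',n,len(q),q.mean(0) if len(q) else '',q.min(0),q.max(0))
    q=pts[(pts[:,2]>.02)&(pts[:,2]<.036)&(pts[:,0]<.56)]
    r=cv2.minAreaRect(q[:,:2].astype('f4'));print('track',n,r)
    m=outline_of(p,'mat')[0]; yy,xx=np.nonzero(m['region']); g=np.array([atz(p,x,y,.004) for x,y in zip(xx,yy)])
    print('mat',n,m['confidence'],cv2.minAreaRect(g[:,:2].astype('f4')),g.mean(0))
    for t in('oil_can','nipple_cup','bearing','mug'):
        r=tip_of(p,t)[:1]
        if r: print(t,n,atz(p,*r[0]['position'],0.0)[:2],round(r[0]['confidence'],2))
for a in tip_of(T,'gate_handle')[:1]:
  for b in tip_of(S,'gate_handle')[:1]: print('gh',tri(T,a['position'],S,b['position']))
E
```

```text
knob top [366.4951 167.1942] [  6   5  12  12 103] 0.14930134263074302 [ 0.6501 -0.13    0.1443] 95
knob scene [287.1529 233.2   ] [ 7  6  9 11 85] 0.1483043039525616 [ 0.6562 -0.1309  0.1441] 76
knob tri (array([ 0.6522, -0.1305,  0.1323]), np.float64(0.001187025212179061))
disc top 1822 [ 0.6518 -0.1295  0.111 ] [ 0.6654 -0.1299  0.1114]
handle top 93 [ 0.5273 -0.0895  0.098 ] [ 0.5196 -0.1043  0.0496] [ 0.5385 -0.0754  0.1144]
track top ((0.5036758780479431, -0.08285625278949738), (0.07415343821048737, 0.13636575639247894), 72.40931701660156)
mat top 0.62 ((0.6396653652191162, 0.2087426632642746), (0.1856759488582611, 0.18643687665462494), 76.63306427001953) [0.6392 0.2074 0.004 ]
oil_can top [ 0.7598 -0.1596] 0.7
nipple_cup top [0.7751 0.1961] 0.64
bearing top [0.505  0.2202] 0.87
mug top [0.6252 0.43  ] 0.83
disc scene 1545 [ 0.6564 -0.1299  0.111 ] [ 0.6814 -0.1294  0.1114]
handle scene 161 [ 0.534  -0.0907  0.0854] [ 0.5219 -0.1049  0.0459] [ 0.5404 -0.0752  0.115 ]
track scene ((0.49520254135131836, -0.13924317061901093), (0.1969156265258789, 0.21253156661987305), 60.275108337402344)
mat scene 0.85 ((0.6411796808242798, 0.20885099470615387), (0.17860183119773865, 0.1795239895582199), 77.45478057861328) [0.6443 0.2078 0.004 ]
oil_can scene [ 0.762  -0.1637] 0.82
nipple_cup scene [0.784 0.2  ] 0.69
bearing scene [0.5261 0.2302] 0.62
mug scene [0.6311 0.4286] 0.86
gh (array([0.5862, 0.0155, 0.28  ]), np.float64(0.23691640103876513))
```

View pics/crop.png

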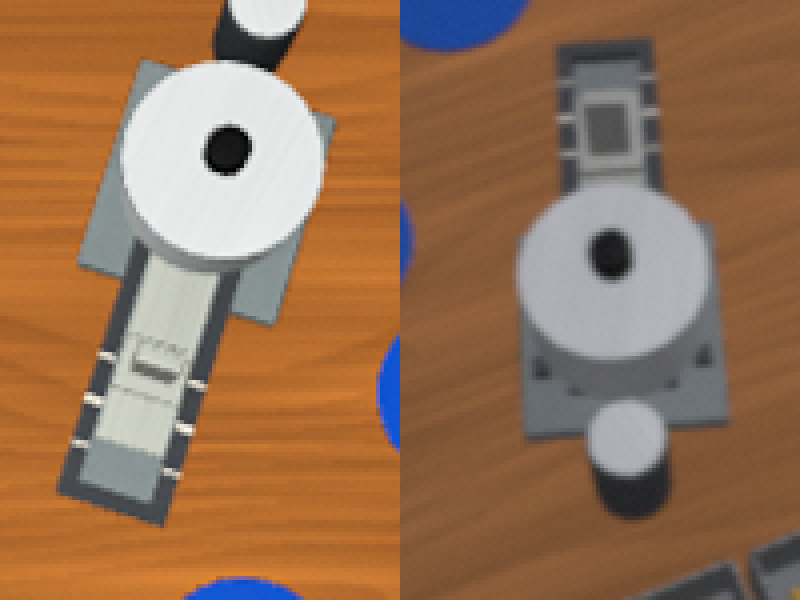

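The crop confirms it: the silver lid with its black knob sits on the canister, with the track, handle tab and three marks beside it. Knob is near (0.653,-0.130,0.145). The handle is at (0.530,-0.090), 130 mm from the axis as it should be, and hopper yaw is about -18°. Setting out.

```bash
python3 -m creep '[[[-1,-0.033,-0.023,-0.001,0,0,8.16],[-1,-0.036,-0.018,-0.001,0,0,8.16],[-1,-0.038,-0.013,-0.001,0,0,8.16],[-1,-0.039,-0.007,-0.001,0,0,8.16],[-1,-0.04,-0.002,-0.001,0,0,8.16],[-1,-0.04,0.004,-0.001,0,0,8.16],[-1,-0.039,0.01,-0.001,0,0,8.16],[-1,-0.037,0.015,-0.001,0,0,8.16],[-1,-0.035,0.02,-0.001,0,0,8.16],[-1,-0.031,0.025,-0.001,0,0,8.16]]]'; python3 -c "
from h import *
s=observe();print(s['position'],s['tool_rot'],s['qpos'])"
```

```text
clock: 2.4
position: [0.4703, 0.2069, 0.2416]
tool_rot: [3.141, -0.0, 1.252]
force: [1.2, 0.7, 0.1]
grip_width: 0.0855
finger_force: 0.0
[0.47026095 0.2069228  0.24157758] [ 3.14141155e+00 -4.67634929e-04  1.25180527e+00] [-0.82926805  0.3526049   0.38736071  1.89376739 -0.16427558  0.92550503
 -0.68329383]
```

```bash
python3 -m creep '[[[-1,-0.029,0.031,0,0,0,0],[-1,-0.029,0.031,0,0,0,0],[-1,-0.029,0.031,0,0,0,0],[-1,-0.029,0.031,0,0,0,0],[-1,-0.029,0.031,0,0,0,0],[-1,-0.029,0.031,0,0,0,0],[-1,-0.029,0.031,0,0,0,0]]]'; cat > look.py <<'E'
from h import *
import pickle,sys
p=wr();save(p,sys.argv[1]+'.png');pickle.dump({k:p[k] for k in p},open(sys.argv[1]+'.pkl','wb'))
print(observe()['position'])
for t in('lid_knob','gate_handle','half_mark','lid'):
    for r in tip_of(p,t)[:2]:
        u,v=r['position'];z=p['range_z'][int(v),int(u)];print(t,np.round([u,v],1),round(r['confidence'],2),np.round(back(p,u,v,z),4) if z>0 else None)
E
python3 look.py w1; python3 -m creep '[[[-1,-0.029,0.031,0,0,0,0],[-1,-0.029,0.031,0,0,0,0],[-1,0,0,0,0,0,0]]]'; python3 look.py w2; python3 - <<'E'
from h import *
import pickle
a,b=[pickle.load(open(n+'.pkl','rb')) for n in('w1','w2')]
for p in(a,b):
    v,u=np.nonzero(p['range_z']>0);pts=np.array([back(p,x,y,p['range_z'][y,x]) for x,y in zip(u[::3],v[::3])])
    q=pts[(pts[:,2]>.139)&(pts[:,2]<.155)&(np.hypot(pts[:,0]-.653,pts[:,1]+.13)<.03)];print('knobtop',len(q),q.mean(0) if len(q) else '', q[:,:2].min(0),q[:,:2].max(0)) if len(q) else 0
    q=pts[(pts[:,2]>.103)&(pts[:,2]<.118)&(np.hypot(pts[:,0]-.53,pts[:,1]+.09)<.03)];print('handle',cv2.minAreaRect(q[:,:2].astype('f4')),q[:,2].mean()) if len(q) else 0
E
cp w?.png pics/ 2>/dev/null; cd pics; python3 -c "
import cv2,numpy as np
cv2.imwrite('w12.png',np.hstack([cv2.resize(cv2.imread(f),(400,250)) for f in('w1.png','w2.png')]))"
```

```text
clock: 3.1
position: [0.6143, -0.0531, 0.2414]
tool_rot: [3.141, -0.0, 1.258]
force: [0.8, 0.6, 1.1]
grip_width: 0.0853
finger_force: 0.0
[ 0.61601667 -0.06024501  0.24148458]
lid_knob [109.6 324.6] 0.87 [ 0.3324 -0.1476  0.0471]
lid_knob [12.5 75.1] 0.85 [0.3784 0.1175 0.0476]
gate_handle [239.8 257.8] 0.95 [ 0.5287 -0.0899  0.1081]
half_mark [226.9 223.1] 0.62 [ 0.4979 -0.0804  0.0252]
lid [386.2 252.2] 0.94 [ 0.6503 -0.1162  0.1221]
lid [134.9 299.8] 0.87 [ 0.3471 -0.1428  0.0119]
clock: 3.65
position: [0.6555, -0.1298, 0.2413]
tool_rot: [3.14, 0.002, 1.254]
force: [-1.6, 0.1, -1.4]
grip_width: 0.0853
finger_force: 0.0
[ 0.65484847 -0.12703292  0.2410447 ]
lid_knob [312. 202.] 0.96 [ 0.6501 -0.1266  0.1443]
lid_knob [250.2 348.6] 0.86 [ 0.5127 -0.304   0.0474]
gate_handle [158.4 191.1] 0.56 [ 0.5298 -0.09    0.1084]
half_mark [160.7 169. ] 0.69 [ 0.5318 -0.0751  0.0928]
lid [ 72.5 259.1] 0.9 [ 0.3452 -0.1465  0.0129]
lid [313.2 187.4] 0.8 [ 0.6541 -0.1171  0.1427]
knobtop 314 [ 0.65245909 -0.12689856  0.14345034] [ 0.63900372 -0.14227608] [ 0.66551597 -0.11435803]
handle ((0.5293092727661133, -0.08912628144025803), (0.029649624601006508, 0.011402579955756664), 73.5592269897461) 0.10835755988699244
knobtop 367 [ 0.653025   -0.12780833  0.14359282] [ 0.63920257 -0.1415895 ] [ 0.66592848 -0.1149486 ]
handle ((0.5294358134269714, -0.08958616852760315), (0.029558872804045677, 0.012056764215230942), 72.0373764038086) 0.10834968383795603
```

View pics/w12.png

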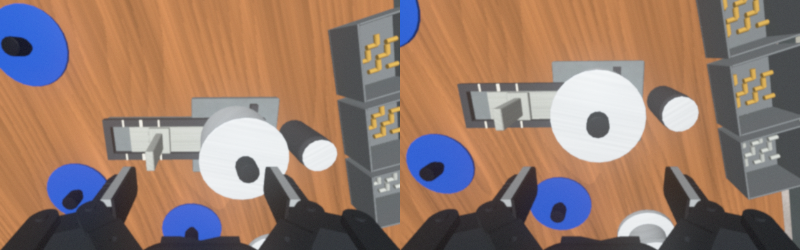

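Both wrist views show the knob centred between the fingers; knob (0.653,-0.127,0.144) and handle (0.529,-0.089,0.108) match the expected heights. Descending and gripping.

```bash
python3 -m creep '[[[-1,-0.0005,-0.0015,0.04,0,0,0],[-1,0,0,0.04,0,0,0],[-1,0,0,0.025,0,0,0],[-1,0,0,0.014,0,0,0],[-1,0,0,0,0,0,0],[1,0,0,0,0,0,0],[1,0,0,0,0,0,0],[1,0,0,0,0,0,0],[1,0,0,0,0,0,0],[1,0,0,0,0,0,0]]]' 60; python3 -m creep '[[[1,0,0,0,0,0,0],[1,0,0,0,0,0,0]]]'
```

```text
clock: 4.9
position: [0.6535, -0.1259, 0.1234]
tool_rot: [3.14, -0.0, 1.258]
force: [-3.1, 1.7, 8.6]
grip_width: 0.0261
finger_force: 58.5
clock: 5.1
position: [0.6535, -0.1259, 0.1234]
tool_rot: [3.14, -0.0, 1.258]
force: [-2.5, 1.3, 8.9]
grip_width: 0.0262
finger_force: 58.5
```

```bash
python3 -m creep '[[[1,0,0,-0.004,0,0,0],[1,0,0,-0.008,0,0,0],[1,0,0,-0.012,0,0,0],[1,0,0,-0.02,0,0,0],[1,0,0,-0.02,0,0,0],[1,0,0,-0.02,0,0,0],[1,0,0,0,0,0,0],[1,0,0,0,0,0,0]]]'; python3 look.py w3
```

```text
clock: 5.9
position: [0.6531, -0.1258, 0.2066]
tool_rot: [3.141, -0.0, 1.258]
force: [-0.2, -0.2, -3.0]
grip_width: 0.0259
finger_force: 59.3
[ 0.65281531 -0.12567275  0.20588205]
lid_knob [317.8 305. ] 0.77 [ 0.6512 -0.1279  0.2284]
lid_knob [ 18.2 299.3] 0.63 [ 0.3321 -0.148   0.0477]
gate_handle [141.2 208.3] 0.69 [ 0.5297 -0.0892  0.1099]
gate_handle [430.9 166.5] 0.5 [ 0.7453 -0.1377  0.0625]
lid [ 54. 276.] 0.94 [ 0.3449 -0.146   0.0128]
lid [317.8 250.4] 0.83 [ 0.655  -0.1157  0.2057]
```

View pics/w3.png

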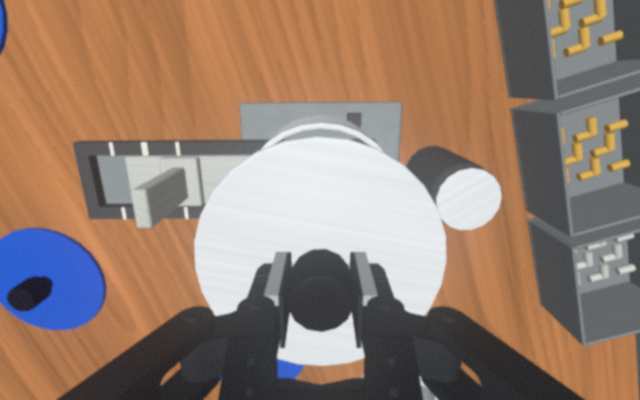

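The lid hangs level in the fingers, clear of the rim (lid centre about (320,250)). Carrying it to the mat.

```bash
python3 -m creep '[[[1,0.02,-0.007,0,0,0,0],[1,0.034,-0.0125,0,0,0,0],[1,0.034,-0.0125,0,0,0,0],[1,0.034,-0.0125,0,0,0,0],[1,0.034,-0.0125,0,0,0,0],[1,0.034,-0.0125,0,0,0,0],[1,0.034,-0.0125,0,0,0,0],[1,0.034,-0.0125,0,0,0,0],[1,0.034,-0.0125,0,0,0,0],[1,0.02,-0.007,0,0,0,0]]]';python3 -m creep '[[[1,0,0,0.01,0,0,0],[1,0,0,0.03,0,0,0],[1,0,0,0.03,0,0,0],[1,0,0,0.03,0,0,0],[1,0,0,0.03,0,0,0],[1,0,0,0.01,0,0,0],[1,0,0,0,0,0,0],[1,0,0,0,0,0,0]]]'
```

```text
clock: 7.15
position: [0.64, 0.2096, 0.2056]
tool_rot: [-3.14, -0.0, 1.26]
force: [0.3, -0.1, -2.7]
grip_width: 0.0262
finger_force: 59.3
clock: 7.95
position: [0.6415, 0.2059, 0.0674]
tool_rot: [3.14, -0.001, 1.257]
force: [-0.0, 0.0, -2.7]
grip_width: 0.0262
finger_force: 59.4
```

```bash
python3 - <<'E'
from h import *
p=grab_frame('scene');save(p,'s2.png')
for t in('mat','nipple_cup','bearing','lid','lid_knob'):
    for r in tip_of(p,t)[:3]: print(t,np.round(r['position']),round(r['confidence'],2),atz(p,*r['position'],.004))
c=p['image'][120:270,300:500];cv2.imwrite('pics/s2c.png',cv2.resize(c,(800,600),interpolation=3)[:,:,::-1])
E
```

```text
mat [395. 210.] 0.57 [0.64529811 0.20474027 0.004     ]
nipple_cup [416. 252.] 0.91 [0.78615477 0.19855982 0.004     ]
bearing [381. 176.] 0.7 [0.52248043 0.219669   0.004     ]
lid [332. 152.] 0.96 [0.37941444 0.11597484 0.004     ]
lid [215. 233.] 0.77 [ 0.51326075 -0.30773301  0.004     ]
lid [393. 202.] 0.72 [0.61709015 0.21169518 0.004     ]
lid_knob [212. 225.] 0.93 [ 0.48578274 -0.30988041  0.004     ]
lid_knob [242. 158.] 0.6 [ 0.29493071 -0.15672847  0.004     ]
lid_knob [397. 197.] 0.55 [0.6072688  0.23026978 0.004     ]
```

View pics/s2c.png

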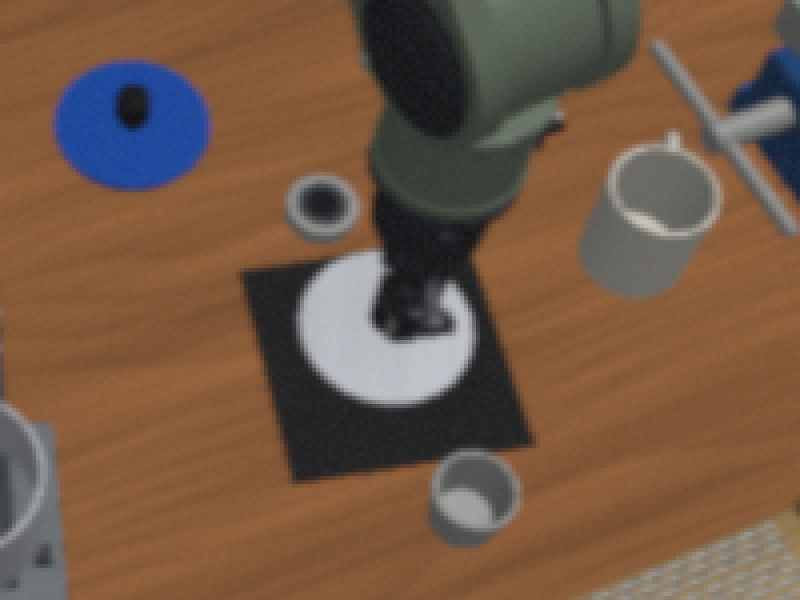

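The lid is over the mat (centre about (385,325) in the crop, still ~37 mm up, hence the offset), and clear of the cup (475,495) and bearing (322,205). Lowering.

```bash
python3 -m creep '[[[1,0,0,0.01,0,0,0],[1,0,0,0.01,0,0,0],[1,0,0,0.008,0,0,0],[1,0,0,0.004,0,0,0],[1,0,0,0.002,0,0,0],[1,0,0,0.001,0,0,0],[1,0,0,0,0,0,0],[1,0,0,0,0,0,0]]]'
```

```text
clock: 9.05
position: [0.641, 0.2062, 0.0316]
tool_rot: [3.141, -0.0, 1.258]
force: [0.6, -0.4, -2.5]
grip_width: 0.0257
finger_force: 59.4
```

```bash
python3 -m creep '[[[1,0,0,0.001,0,0,0],[1,0,0,0,0,0,0],[1,0,0,0,0,0,0]]]'; python3 -m creep '[[[1,0,0,0.001,0,0,0],[1,0,0,0,0,0,0],[1,0,0,0,0,0,0]]]'
```

```text
clock: 9.35
position: [0.6409, 0.2061, 0.0305]
tool_rot: [3.141, -0.0, 1.258]
force: [-0.6, 0.5, -0.3]
grip_width: 0.0261
finger_force: 59.6
clock: 9.65
position: [0.6409, 0.2062, 0.0303]
tool_rot: [3.141, -0.001, 1.258]
force: [-6.3, -0.0, 15.2]
grip_width: 0.0257
finger_force: 61.4
```

Down in contact. Open, then rise.

```bash
python3 -m creep '[[[1,0,0,-0.001,0,0,0],[0.3,0,0,0,0,0,0],[-0.3,0,0,0,0,0,0],[-1,0,0,0,0,0,0],[-1,0,0,0,0,0,0],[-1,0,0,0,0,0,0],[-1,0,0,0,0,0,0]]]' 40; python3 -m creep '[[[-1,0,0,-0.02,0,0,0],[-1,0,0,-0.04,0,0,0],[-1,0,0,-0.05,0,0,0],[-1,0,0,-0.05,0,0,0],[-1,0,0,0,0,0,0]]]'; python3 look.py w4
```

```text
clock: 10.35
position: [0.6408, 0.2061, 0.0303]
tool_rot: [3.142, 0.0, 1.258]
force: [-1.2, 0.4, -0.0]
grip_width: 0.0854
finger_force: 0.0
clock: 10.85
position: [0.6437, 0.2065, 0.1973]
tool_rot: [3.134, -0.006, 1.257]
force: [0.4, -0.2, 0.1]
grip_width: 0.0853
finger_force: 0.0
[0.64227894 0.20644004 0.19388326]
lid_knob [314.1 191.3] 0.87 [0.638  0.2037 0.0501]
lid_knob [311.6 179. ] 0.65 [0.6395 0.2148 0.0512]
lid [120.  313.9] 0.85 [0.393  0.1284 0.0142]
lid [312.4 177.5] 0.57 [0.6404 0.2155 0.0495]
```

View pics/w4.png

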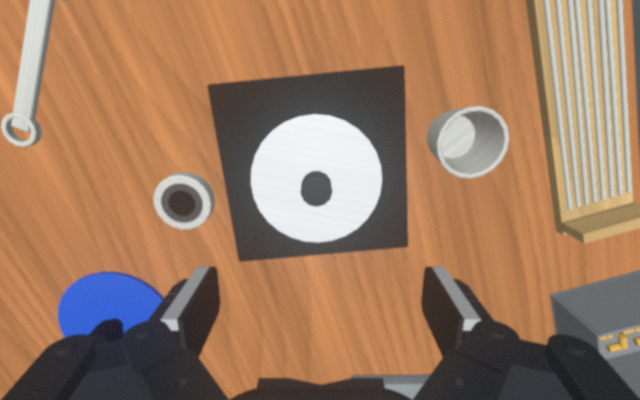

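The lid lies flat, knob up, mid-mat (centre about (316,180)), with cup and bearing untouched. Now to the gate handle, fingers half closed.

```bash
python3 -m creep '[[[-0.1,-0.025,-0.001,0,0,0,0],[-0.1,-0.042,-0.002,0,0,0,0],[-0.1,-0.042,-0.002,0,0,0,0],[-0.1,-0.042,-0.002,0,0,0,0],[-0.1,-0.042,-0.002,0,0,0,0],[-0.1,-0.042,-0.002,0,0,0,0],[-0.1,-0.042,-0.002,0,0,0,0],[-0.1,-0.039,-0.003,0,0,0,0],[-0.1,0,0,0,0,0,0],[-0.1,0,0,0,0,0,0]]]'; python3 look.py w5; python3 - <<'E'
from h import *
import pickle
p=pickle.load(open('w5.pkl','rb'))
v,u=np.nonzero(p['range_z']>0);pts=np.array([back(p,x,y,p['range_z'][y,x]) for x,y in zip(u,v)])
q=pts[(pts[:,2]>.103)&(pts[:,2]<.118)&(np.hypot(pts[:,0]-.53,pts[:,1]+.09)<.03)];print(len(q),cv2.minAreaRect(q[:,:2].astype('f4')),q[:,2].mean())
s=observe();print(s['position'],s['tool_rot'],s['grip_width'])
E
```

```text
clock: 12.1
position: [0.5277, -0.0901, 0.1896]
tool_rot: [-3.14, 0.0, 1.256]
force: [0.3, 1.6, -0.8]
grip_width: 0.0472
finger_force: 0.0
[ 0.52814234 -0.08912764  0.18965126]
lid_knob [375. 386.] 0.94 [ 0.5438 -0.0829  0.265 ]
lid_knob [139.8 306. ] 0.86 [ 0.3294 -0.1485  0.0468]
gate_handle [323.4 212.2] 0.86 [ 0.5293 -0.0911  0.1088]
half_mark [287.5 182. ] 0.8 [ 0.4987 -0.0825  0.0251]
lid [165.5 278.6] 0.86 [ 0.3439 -0.1425  0.0144]
lid [366.8 349.6] 0.67 [ 0.5155 -0.2912  0.014 ]
755 ((0.5285030603408813, -0.08928679674863815), (0.03008430451154709, 0.011517608538269997), 72.2685775756836) 0.10859533389648339
[ 0.52841319 -0.08863739  0.18995738] [-3.14104321e+00  1.27292181e-04  1.25914952e+00] 0.04689204092025314
```

View pics/w5.png

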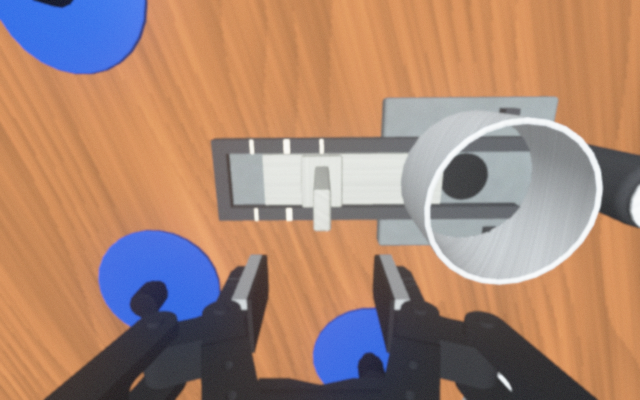

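The handle (322,212) is centred between the fingers, and the open hopper is empty. Descend and grip.

```bash
python3 -m creep '[[[-0.1,0,0,0.03,0,0,0],[-0.1,0,0,0.04,0,0,0],[-0.1,0,0,0.03,0,0,0],[-0.1,0,0,0.014,0,0,0],[-0.1,0,0,0,0,0,0],[1,0,0,0,0,0,0],[1,0,0,0,0,0,0],[1,0,0,0,0,0,0],[1,0,0,0,0,0,0],[1,0,0,0,0,0,0]]]' 70
```

```text
clock: 13.35
position: [0.5289, -0.0896, 0.0777]
tool_rot: [3.14, -0.001, 1.258]
force: [-1.7, 1.2, 10.1]
grip_width: 0.0113
finger_force: 68.1
```

```bash
python3 -m creep '[[[1,0,-0.002,0,0,0,0],[1,0,-0.004,0,0,0,0],[1,0,-0.005,0,0,0,0],[1,0,-0.005,0,0,0,0],[1,0,-0.004,0,0,0,0],[1,0,-0.003,0,0,0,0],[1,0,-0.002,0,0,0,0],[1,0,0,0,0,0,0],[1,0,0,0,0,0,0]]]'; python3 look.py w6
```

```text
clock: 14.25
position: [0.5065, -0.0825, 0.0778]
tool_rot: [3.137, -0.001, 1.258]
force: [7.6, -4.7, 2.9]
grip_width: 0.011
finger_force: 68.4
[ 0.50655343 -0.08247584  0.0777615 ]
gate_handle [322.6 313.6] 0.73 [ 0.5072 -0.082   0.1095]
half_mark [309.3 229.7] 0.77 [ 0.5056 -0.0676  0.0616]
lid [131.1 354.9] 0.88 [ 0.3461 -0.1387  0.0132]
```

```bash
python3 -m creep '[[[1,0,-0.003,0,0,0,0],[1,0,-0.0025,0,0,0,0],[1,0,-0.001,0,0,0,0],[1,0,0,0,0,0,0],[1,0,0,0,0,0,0],[1,0,0,0,0,0,0],[1,0,0,0,0,0,0],[1,0,0,0,0,0,0]]]'; python3 look.py w7; python3 - <<'E'
from h import *
import pickle
p=pickle.load(open('w7.pkl','rb'))
v,u=np.nonzero(p['range_z']>0);pts=np.array([back(p,x,y,p['range_z'][y,x]) for x,y in zip(u,v)])
q=pts[(pts[:,2]>.105)&(pts[:,2]<.113)&(np.hypot(pts[:,0]-.50,pts[:,1]+.08)<.018)];print(len(q),cv2.minAreaRect(q[:,:2].astype('f4')),q.mean(0))
t=grab_frame('top')
for r in tip_of(t,'lid_knob')[:5]:
    a,b=r['position'];print(r['position'],back(t,a,b,t['range_z'][int(b),int(a)]))
s=observe();print(s['clock'],s['position'],s['force'],np.abs(s['qd']).max())
E
```

```text
clock: 15.3
position: [0.5006, -0.0806, 0.0778]
tool_rot: [3.136, -0.001, 1.258]
force: [9.3, -5.1, 2.5]
grip_width: 0.0111
finger_force: 68.4
[ 0.5005846  -0.08058817  0.07775178]
gate_handle [322.5 317.1] 0.57 [ 0.5006 -0.0822  0.1087]
half_mark [320.9 231.2] 0.69 [ 0.5053 -0.0666  0.0656]
lid [140.9 356.6] 0.73 [ 0.4598 -0.0537  0.1448]
2748 ((0.5034018754959106, -0.0797305554151535), (0.02909180521965027, 0.03220051899552345), 8.583100318908691) [ 0.50139995 -0.07707586  0.10884315]
[369.5, 300.4] [ 0.39138821 -0.07027095  0.6486187 ]
[268.5, 278.8] [0.38246722 0.11088866 0.04860602]
[238.5, 177.3] [0.64391293 0.19549877 0.05039594]
[431.2, 225.0] [ 0.52005595 -0.30505481  0.04738829]
15.65 [ 0.50060838 -0.08057321  0.07775822] [ 9.13827069 -4.69670579  1.54019547] 0.0012529670440553698
```

View pics/w7.png

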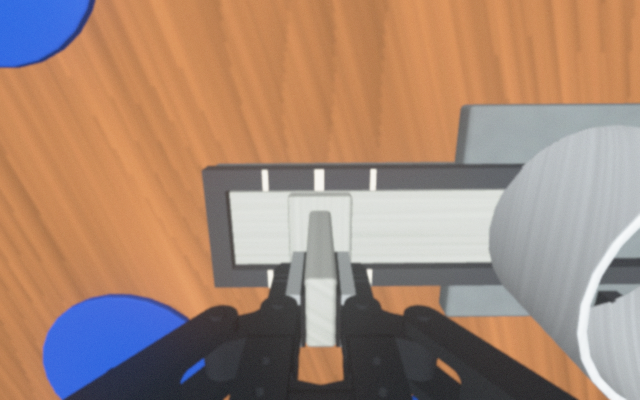

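The handle (320,225) stands level with the middle broad mark (320,180). It has moved 29.7 mm and the wrist reads 10.4 N, which matches the spring at half travel. The lid is at rest on the mat. Handing in.

```bash
python3 -c "
from workcell import *
print(job_done())"
```

```text
the job is handed in; nothing more can be done
None
```

The lid lies flat, knob up and let go near the middle of the mat, and the job was handed in with the arm holding the gate at half travel (about 30 mm, about 10.4 N at the wrist); the hand-in returned no verdict.

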